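Swing a drilling template round its pivot pin onto the angle stop

ROBOT

A 6-joint arm with a two-finger parallel gripper is mounted at the origin on a cart in front of the work surface, level with it; the furniture and walls round the work are solid. World frame = base frame: x ahead of the robot, y to its left, z up, the work surface at z = 0. Lengths are in m, angles in rad, forces in N, time in s.
With the tool pointing down it reaches from about 0.35 to 0.775 m from the base axis. Payload 7.3 kg.
Tool frame: the origin (TCP) lies midway between the tips of the shut fingers; the grasp point (between the pads) lies 19 mm behind it; z points along the fingers, y is the line along which they close (so a half turn about z gives the same grasp; the last joint's range is limited). The gripper opens to 92 mm and grips with 3 to 60 N. Pads are 19 mm wide; open, the fingers measure 130 mm over their backs; the gripper's body (75 mm by 190 mm) begins 47 mm behind the grasp point.
Start: joints at [1.192, 0.342, 1.524, -0, 1.275, -0.146], TCP at [0.121, 0.511, 0.227] pointing down, gripper open.
Joint ranges: [-2.53, 2.53], [-0.77, 2.02], [0.04, 2.7], [-1, 4.14], [0.28, 2.66], [-3.11, 3.11]. Speed limits (rad/s): [2.57, 2.57, 3.14, 3.14, 3.14, 3.14].

INTERFACE

Orientations are given as a 3x3 rotation matrix whose columns are the frame's x, y, z axes.
In Python, from workcell import manip gives the robot as it stands.
- The arm moves only by the shell command python3 -m creep 'ROWS' [FORCE]. ROWS is JSON, a list of rows, each a list of 7 numbers: the shift along the tool's x, y, z in m, then the turn, a rotation vector about the tool's x, y, z in degrees, then the gripper's target within -1 to 1 (shut at 1, half-way at 0, fully open at -1). In form: [[tx, ty, tz, ax, ay, az, gripper], ...]. A call has 1 to 8 rows; each row is the pose to reach, as a shift and turn from the pose commanded when the call began, along the tool's axes at that moment; what a row does not reach only later rows make up. A row lasts 1/10 s, in which the tool goes at most 50 mm and 8.59 degrees, less where a joint would pass 70% of its speed; a pose out of reach is approached as far as the arm can. A call with a gripper value outside its range is refused whole. The fingers move at their own pace and stop on an object; FORCE is the grip in N (left out, the last holds). Time passes only in rows, so rows that repeat a pose let the fingers close. It gives the time, the measured TCP pose, the force, the opening and the grip force at its end, in the units of the state.
- manip.sense(): the state, without advancing time (a new reading comes with each control period).
- manip.read_camera(name): name is "scene" or "top" or "wrist"; returns a dict with "color" (400x640x3 uint8, blue, green, red), "fx", "fy", "cx", "cy" (pixels), "k1" (the pictures are not rectified: a ray, as slopes to the right and down, at radius r is drawn at 1 + k1 r^2 times it, then the intrinsics apply), "R" (3x3) and "t" (3): a world point X has camera coordinates R X + t. Camera axes: x right, y down, z forward; pixel columns grow to the right and rows downward; lengths in m; the calibration is good to about 2 mm. A picture is of the moment at which its call begins. There is no depth.
- manip.hand_in(): hands the job in; it is judged then, once.
The state is a dict: "time": time; "qpos": joint angles; "joint_vel": joint speeds; "tau": joint torques, N m; "position": TCP position; "tcp_rot": TCP orientation; "ft_force": force on the tool from outside, world axes, zero at the start; "torque": the same for the moment, N m; "opening": opening from 0.0 (shut) to 1.0 (fully open); "grasp_force": force on a finger pad.
Only numpy, scipy, OpenCV 4.12 (cv2) and the standard library are available. Lean on these libraries where they do the work, as an engineer would, in place of code of your own. Each camera call takes 0.05 s, during which the arm holds its last target. There are 200 camera calls.

TASK

Slide the notched grey template across the jig board until its notch is seated on the pivot pin, and only then swing it about the pin until its front edge meets the angle stop. Press the edge firmly on the stop for a moment, but do not make the stop slide back; leave the template lying there, still seated on the pin and touching the stop. Keep it flat on the board throughout and leave the things around alone.

Things in the scene. Friction and masses are not known exactly. Their poses are not given: they have to be found in the camera images.
- angle_jig: Plywood jig board fixed to the worktop, 400 (its x) x 320 (its y) x 12 mm thick. Origin on the worktop; it spans x -200..200, y -190..130 mm from there, top face 12 mm up. Its x points from the template towards the pin and the stop (roughly the robot's left), its y roughly towards the robot. The template starts within 0.15 rad of this heading.
- pivot_pin (a point): Centre of the fixed upright steel pivot pin, at the board's top face. Pin 14 mm in diameter, 32 mm tall above the board; the template's notch starts 20 to 65 mm short of it.
- template: Loose grey plate flat on the board, 100 (x) x 220 (y) x 14 mm thick, about 0.35 kg, friction 1 to 5 N, too wide to grip: push its edges. Origin: centre of its underside. Front edge at x +50, its notch at y +45 (18 mm deep, 17 wide, mouth flared to 30); back edge plain, x -50. Pushed on the back edge at y -70 to -20 it bears on pin and stop; nearer the -y end the notch leaves the pin.
- notch (a point): Point of the template that coincides in plan with the pin's centre when the notch is fully seated: x 39, y 45, z 0 mm in the template's frame.
- angle_stop: Steel slot strip (125 mm long) and the sliding stop on it: an upright round steel nose (16 mm diameter, 24 mm tall), behind it a block and black knob, top 49 mm over the worktop. The pose is that of the fixed strip only. Friction holds the stop against some 18 N. Origin: nose axis when the stop is fully forward, at the board's top; x points along the slot, away from the template.
- slot_far (a point): End of the stop's setting range on the slot, at the board's top. The nose is set anywhere from 4 to 44 mm along the slot from angle_stop's origin (this point is at 44 mm); just where is not given: feel or look for it. The seated template, turning counter-clockwise from above, meets it with its front edge, some 135 mm from the pin, at 0.40 to 0.75 rad from the jig's heading.
- tape_roll: Bystander: roll of masking tape lying flat, 104 mm across, 24 mm high, left of the board. Origin: centre of its underside.
- nail_box: Bystander: small pale box, 50 x 50 x 52 mm, beyond the board on the right. Origin: centre of its underside.
- pine_block: Bystander: softwood offcut 63 x 115 x 30 mm, right of the board. Origin: centre of its underside.

How it is judged:
On the way, in this order (a step that is already met when the one before it is completed fails the run):
1. the notch is seated on the pivot pin, while still within 0.3 rad of the jig's heading (horizontal distance between notch and pivot_pin below 0.005 m and angle between the x axis of template and the x axis of angle_jig, either way round below 0.3 rad), for 0.1 s.
2. seated on the pin, the front edge is pressed on the stop with more than 2 N (horizontal distance between notch and pivot_pin below 0.005 m and contact force between template and angle_stop above 2 N), for 0.1 s.
At the end, for the whole second after the job is handed in: The template lies at rest and flat on the board, notch within 5 mm of fully seated on the pin, front edge turned more than 0.38 rad from the jig's heading and within 3 mm of touching the stop's nose (stop_slide_c0), which stands within 4 mm of where it was set (horizontal distance between notch and pivot_pin below 0.005 m and x of stop_slide_c0 in the frame of template between 0.055 and 0.061 m and distance of stop_slide_c0 from where it was at the start of the episode below 0.004 m and angle between the x axis of template and the x axis of angle_jig, either way round above 0.38 rad and linear speed of template below 0.01 m/s and angle between template's own z axis and vertical below 0.05 rad and z of template in the frame of angle_jig below 0.015 m).
It fails at once if the stop is made to slide back by more than 4 mm (distance of stop_slide_c0 from where it was at the start of the episode above 0.004 m).
It fails at once if the template is lifted or tipped off the board (z of template in the frame of angle_jig above 0.022 m or angle between template's own z axis and vertical above 0.15 rad).
It fails at once if a bystander is moved by more than 20 mm (distance of any of tape_roll, nail_box, pine_block from where it was at the start of the episode above 0.02 m).
It also fails if it takes over 61 s, if anything falls off the work surface, if the arm or the gripper's body presses on something with over 40 N, if the wrist force passes 120 N, or if a joint passes its speed limit or range.

## Working session

There is one attempt and no reset: what is moved stays moved. The work goes in short steps, Python scripts to look and compute and a shell command to move; the robot and the scene stay as the last step left them, time stands still between calls to the robot, and variables do not carry over. Pictures are saved under pics/ and viewed, at most 10 in all, crops included, and the job is handed in when it is done.

```bash
mkdir -p pics
python3 - <<'E'
from workcell import manip
import cv2,numpy as np
for n in("top","scene"):
    c=manip.read_camera(n);cv2.imwrite(f"pics/{n}0.png",c["color"])
    print(n,{k:np.round(c[k],3).tolist() for k in c if k!="color"})
s=manip.sense();print(s["time"],s["position"],np.round(s["tcp_rot"],3).tolist(),s["ft_force"])
E
```

```text
top {'fx': 477.632, 'fy': 477.632, 'cx': 313.651, 'cy': 193.902, 'k1': -0.096, 'R': [[0.009, -1.0, -0.006], [-0.998, -0.009, -0.065], [0.065, 0.006, -0.998]], 't': [0.189, 0.597, 1.371]}
scene {'fx': 462.715, 'fy': 462.715, 'cx': 321.443, 'cy': 204.894, 'k1': 0.036, 'R': [[-0.782, -0.623, -0.006], [-0.298, 0.382, -0.875], [0.547, -0.682, -0.485]], 't': [0.586, 0.136, 1.427]}
0.1 [0.12095441 0.51049274 0.22611712] [[-0.973, 0.231, -0.001], [0.231, 0.973, -0.001], [0.0, -0.001, -1.0]] [-0.31492398 -0.43550986  0.3866117 ]
```

View pics/top0.png

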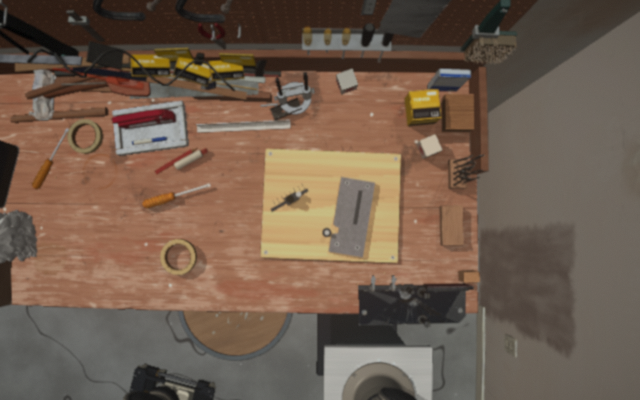

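View pics/scene0.png

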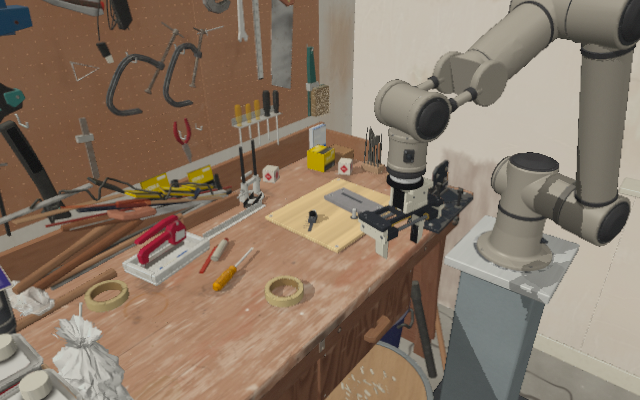

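```bash
cat > h.py <<'E'
from workcell import manip
import cv2,numpy as np
def cam(n,save=None):
    c=manip.read_camera(n)
    c["R"]=np.array(c["R"]);c["t"]=np.array(c["t"])
    if save: cv2.imwrite(save,c["color"])
    return c
def rays(c,uv):
    uv=np.atleast_2d(np.array(uv,float))
    d=(uv-[c["cx"],c["cy"]])/[c["fx"],c["fy"]]
    s=d.copy()
    for _ in range(20): s=d/(1+c["k1"]*(s**2).sum(1,keepdims=True))
    return -c["R"].T@c["t"], np.c_[s,np.ones(len(s))]@c["R"]
def onz(c,uv,z):
    o,d=rays(c,uv); return (o+d*((z-o[2])/d[:,2])[:,None])[:,:2]
def proj(c,X):
    p=np.atleast_2d(X)@c["R"].T+c["t"]; s=p[:,:2]/p[:,2:]
    s=s*(1+c["k1"]*(s**2).sum(1,keepdims=True)); return s*[c["fx"],c["fy"]]+[c["cx"],c["cy"]]
def shift(target,Rt=None):
    s=manip.sense(); return np.array(s["tcp_rot"]).T@(np.array(target)-s["position"])
E
python3 - <<'E'
from h import *
c=cam("top")
im=c["color"][140:275,250:480]
cv2.imwrite("pics/crop.png",cv2.resize(im,None,fx=3.4,fy=3.4,interpolation=cv2.INTER_CUBIC))
hsv=cv2.cvtColor(c["color"],cv2.COLOR_BGR2HSV)
m=((hsv[...,1]<60)&(hsv[...,2]>60)&(hsv[...,2]<180)).astype('uint8')*255
m[:140]=0;m[270:]=0;m[:,:262]=0;m[:,402:]=0
cs=cv2.findContours(m,0,2)[0];k=max(cs,key=cv2.contourArea)
print(cv2.contourArea(k),cv2.minAreaRect(k),onz(c,cv2.boxPoints(cv2.minAreaRect(k)),.026).round(3).tolist())
b=((hsv[...,0]>12)&(hsv[...,0]<30)&(hsv[...,1]>60)&(hsv[...,2]>150)).astype('uint8')*255
k=max(cv2.findContours(b,0,2)[0],key=cv2.contourArea);r=cv2.minAreaRect(k)
print(r,onz(c,cv2.boxPoints(r),.012).round(3).tolist())
w=cam("wrist");o=-w["R"].T@w["t"];s=manip.sense()
print("wrist in tool",np.array(s["tcp_rot"]).T@(o-s["position"]),(w["R"]@s["tcp_rot"]).round(2).tolist(),w["fx"],w["k1"])
E
```

```text
2364.5 ((351.6178283691406, 216.75840759277344), (33.84189987182617, 75.01040649414062), 9.605203628540039) [[0.431, 0.15], [0.645, 0.115], [0.63, 0.018], [0.416, 0.054]]
((329.9277038574219, 203.98828125), (138.19956970214844, 111.43544006347656), 2.0825653076171875) [[0.41, 0.353], [0.737, 0.346], [0.726, -0.062], [0.399, -0.05]]
wrist in tool [ 0.07191807 -0.00072563 -0.15721719] [[-0.0, 1.0, -0.0], [-0.96, -0.0, -0.26], [-0.26, 0.0, 0.96]] 305.172762366443 0.02070968540189197
```

View pics/crop.png

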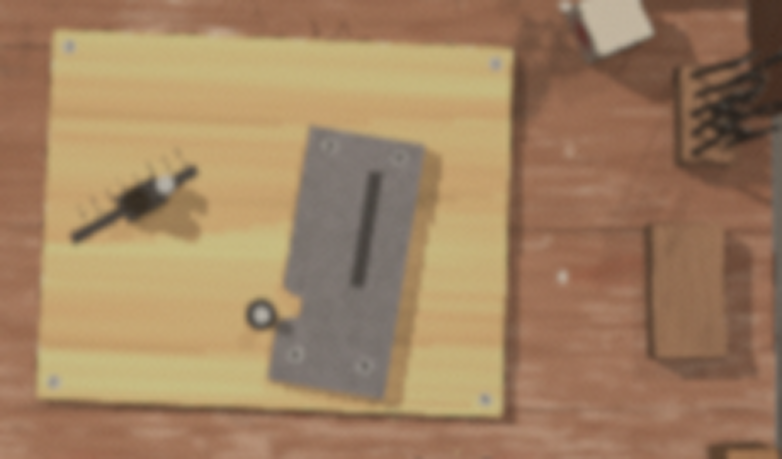

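Run:
```python
from h import *
c=cam("top")
pin=onz(c,(326.8,232.4),.044)[0];nose=onz(c,(298.5,194.1),.036)[0]
# strip ends
st=onz(c,[(250+75/3.4,140+240/3.4),(250+195/3.4,140+170/3.4)],.014)
bx=np.array([.027,1]);by=np.array([-1,.027]);tx=np.array([.161,.987]);ty=np.array([-.987,.161]);C=np.array([.5305,.084])
notch=C+.039*tx+.045*ty
d=pin-notch
print("pin",pin,"nose",nose,"strip",st.tolist(),"notch",notch,"gap in tmpl",d@tx,d@ty,"in jig",d@bx,d@by)
```

```text
pin [0.48453627 0.15629816] nose [0.59365064 0.23843555] strip [[0.5461067284342791, 0.31602749042472267], [0.607326777660024, 0.2134900544149434]] notch [0.492364 0.129738] gap in tmpl 0.024954618138223365 0.012002156168829582 in jig 0.02634881611746117 0.008544854573100674
```

```bash
python3 -m creep '[[-0.065,-0.054,0,0,0,8,-1],[-0.11,-0.09,0,0,0,16,-1],[-0.15,-0.125,0,0,0,24,-1],[-0.19,-0.158,0,0,0,32,-1],[-0.23,-0.19,0,0,0,40,-1],[-0.27,-0.224,0,0,0,48,-1],[-0.31,-0.257,0,0,0,56,-1],[-0.35,-0.29,0,0,0,64,-1]]'
python3 - <<'E'
from h import *
s=manip.sense();R=np.array(s["tcp_rot"]);print(R.round(3).tolist(),shift((.527,-.03,.2)),np.degrees(np.arctan2(R[1,0],R[0,0])))
E
```

```text
time: 1.05
position: [0.3627, 0.1897, 0.227]
tcp_rot: [[-0.214, 0.977, 0.001], [0.977, 0.214, 0.0], [0.0, 0.001, -1.0]]
ft_force: [0.5, 0.4, 0.4]
opening: 1.001
grasp_force: 0.0
[[-0.214, 0.977, 0.001], [0.977, 0.214, 0.0], [0.0, 0.001, -1.0]] [-0.24968054  0.11356147  0.02698177] 102.33050081749798
```

```bash
python3 -m creep '[[-0.04,0.02,0,0,0,7,-1],[-0.08,0.04,0,0,0,14,-1],[-0.12,0.055,0,0,0,14,-1],[-0.165,0.075,0.01,0,0,14,-1],[-0.21,0.095,0.02,0,0,14,-1],[-0.25,0.113,0.027,0,0,14,-1],[-0.25,0.113,0.027,0,0,14,-1],[-0.25,0.113,0.027,0,0,14,-1]]'
python3 - <<'E'
from h import *
s=manip.sense();R=np.array(s["tcp_rot"]);print(R.round(3).tolist(),shift((.527,-.03,.017)))
w=cam("wrist","pics/w1.png")
print(proj(w,[(.4845,.1563,.044),(.5937,.2384,.036),(.5305,.084,.026)]))
E
```

```text
time: 1.85
position: [0.5267, -0.0282, 0.199]
tcp_rot: [[0.025, 1.0, -0.002], [1.0, -0.025, 0.001], [0.001, -0.002, -1.0]]
ft_force: [0.4, 0.0, -1.2]
opening: 0.996
grasp_force: 0.0
[[0.025, 1.0, -0.002], [1.0, -0.025, 0.001], [0.001, -0.002, -1.0]] [-0.00187448  0.00067229  0.18195107]
[[ 263.4090457   -21.11231019]
 [ 390.05823141 -139.05906617]
 [ 317.44924561   69.23301004]]
```

View pics/w1.png

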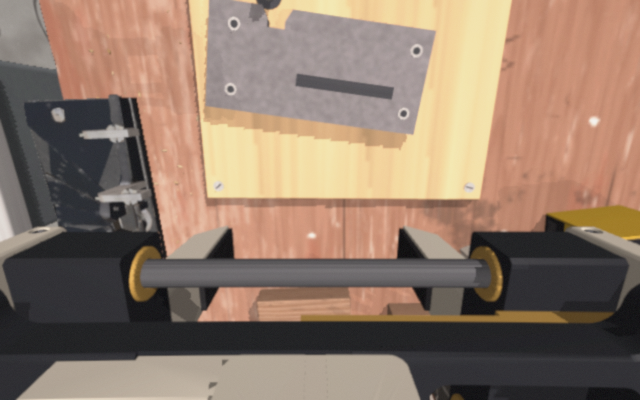

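```bash
python3 - <<'E'
from h import *
w=cam("wrist")
print(onz(w,[(205,107),(413,133),(435,31)],.026).round(4).tolist(),onz(w,[(208,198),(480,198)],.012).round(4).tolist(),onz(w,[(265,0)],.044))
E
python3 -m creep '[[0,0,0.05,0,0,0,-1],[0,0,0.09,0,0,0,-1],[0,0,0.13,0,0,0,-1],[0,0,0.16,0,0,0,-1],[0,0,0.175,0,0,0,-1],[0,0,0.182,0,0,0,-1],[0,0,0.182,0,0,0,-1]]'
```

```text
[[0.4127, 0.0512], [0.63, 0.0196], [0.645, 0.1161]] [[0.399, -0.0505], [0.7165, -0.058]] [[0.48419126 0.1411035 ]]
time: 2.65
position: [0.5265, -0.0267, 0.0177]
tcp_rot: [[0.022, 1.0, -0.001], [1.0, -0.022, 0.0], [0.0, -0.001, -1.0]]
ft_force: [0.4, -0.5, 0.8]
opening: 0.999
grasp_force: 0.0
```

```bash
python3 -m creep '[[0.02,0,0,0,0,0,-1],[0.035,0,0,0,0,0,-1],[0.04,0,0,0,0,0,-1],[0.045,0,0,0,0,0,-1],[0.05,0,0,0,0,0,-1],[0.055,0,0,0,0,0,-1],[0.06,0,0,0,0,0,-1],[0.06,0,0,0,0,0,-1]]'
cat > m.py <<'E'
from h import *
import sys
def measure(save=None):
    c=cam("top",save);hsv=cv2.cvtColor(c["color"],cv2.COLOR_BGR2HSV)
    m=((hsv[...,1]<60)&(hsv[...,2]>60)&(hsv[...,2]<180)).astype('uint8')*255
    m[:140]=0;m[262:]=0;m[:,:262]=0;m[:,402:]=0
    return c,m
c,m=measure()
im=c["color"][140:275,250:450];cv2.imwrite(sys.argv[1],cv2.resize(im,None,fx=4,fy=4,interpolation=cv2.INTER_CUBIC))
w=cam("wrist",sys.argv[2])
E
python3 m.py pics/t2.png pics/w2.png
```

```text
time: 3.45
position: [0.5281, 0.0329, 0.0176]
tcp_rot: [[0.023, 1.0, -0.001], [1.0, -0.023, 0.0], [0.0, -0.001, -1.0]]
ft_force: [0.7, 0.2, 0.2]
opening: 1.002
grasp_force: 0.0
```

View pics/w2.png

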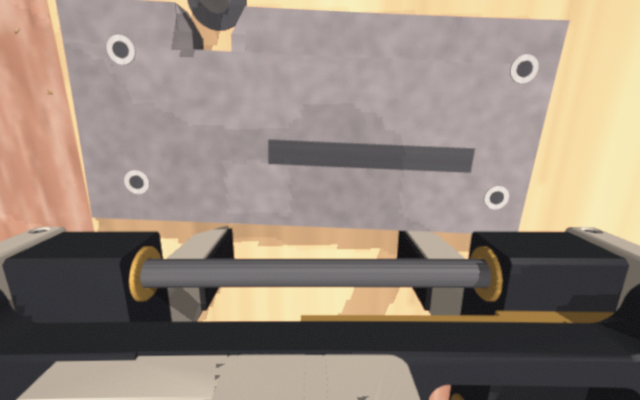

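Run:
```python
from h import *
w=cam("wrist")
P=onz(w,[(92,217),(518,233),(567,20)],.026);print(P.round(4).tolist())
y=P[0]-P[1];print(np.linalg.norm(y));y/=np.linalg.norm(y);x=np.array([y[1],-y[0]])
C=(P[0]+P[1])/2+.05*x
C2=P[2]+.11*y-.05*x
pin=np.array([.4845,.1563])
for c in(C,C2):
  d=pin-(c+.039*x+.045*y);print(c,np.arctan2(x[1],x[0]),"gap",d@x,d@y)
print(proj(w,[(.4845,.1563,.044),(.4845,.1563,.012)]))
```

```text
[[0.4135, 0.054], [0.6319, 0.0403], [0.6372, 0.1382]]
0.21884764316835423
[0.52582376 0.09706243] 1.5080994921670337 gap 0.017532010023188667 -4.585532782573638e-05
[0.52431218 0.0952148 ] 1.5080994921670337 gap 0.0194707127172084 -0.0014387004913776003
[[190.56339699 -37.37292098]
 [217.94456874  -4.51763011]]
```

```bash
python3 -m creep '[[0.005,0,0,0,0,0,-1],[0.01,0,0,0,0,0,-1],[0.014,0,0,0,0,0,-1],[0.017,0,0,0,0,0,-1],[0.019,0,0,0,0,0,-1],[0.019,0,0,0,0,0,-1]]'; python3 -m creep '[[0.001,0,0,0,0,0,-1],[0.002,0,0,0,0,0,-1],[0.002,0,0,0,0,0,-1]]'; python3 m.py pics/t3.png pics/w3.png
```

```text
time: 4.2
position: [0.529, 0.0515, 0.0178]
tcp_rot: [[0.023, 1.0, 0.0], [1.0, -0.023, 0.0], [0.0, 0.0, -1.0]]
ft_force: [0.6, -0.4, -0.1]
opening: 0.999
grasp_force: 0.4
time: 4.5
position: [0.5293, 0.0531, 0.0179]
tcp_rot: [[0.024, 1.0, 0.001], [1.0, -0.024, -0.0], [-0.0, 0.001, -1.0]]
ft_force: [1.8, -3.7, -1.1]
opening: 0.999
grasp_force: 1.8
```

View pics/w3.png

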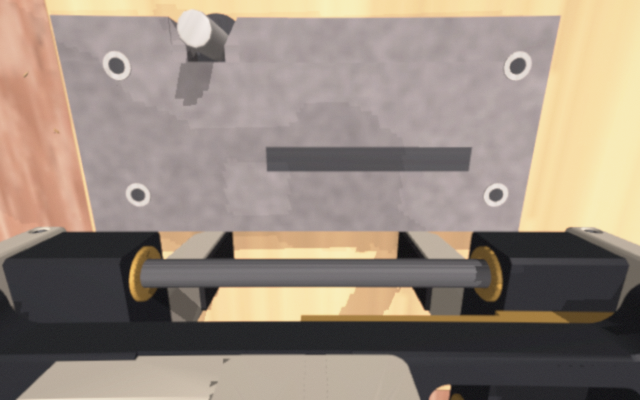

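```bash
cat > g.py <<'E'
from h import *
def gap(P,pinuv,w):
    P=onz(w,P,.026)
    y=P[0]-P[1];y/=np.linalg.norm(y);x=np.array([y[1],-y[0]])
    C=P.mean(0)
    for pin in (onz(w,pinuv,.044)[0],np.array([.4845,.1563])):
        d=pin-(C+.039*x+.045*y);print("C",C.round(4),"ang",np.arctan2(x[1],x[0])-1.5455,"pin",pin.round(4),"gap",d@x,d@y)
E
python3 - <<'E'
from g import *
w=cam("wrist");gap([(92,230),(522,230),(560,17),(52,15)],(194,29),w)
print(manip.sense()["ft_force"])
E
```

```text
C [0.5259 0.1139] ang 0.0009705255486300857 pin [0.4842 0.1555] gap 0.00161112392479319 -0.0022820364037673727
C [0.5259 0.1139] ang 0.0009705255486300857 pin [0.4845 0.1563] gap 0.00239782952609912 -0.002562362304545332
[ 2.8824116  -4.30675611 -1.01880783]
```

```bash
python3 -m creep '[[0.001,0,0,0,0,0,-1],[0.002,0,0,0,0,0,-1],[0.002,0,0,0,0,0,-1],[0.002,0,0,0,0,0,-1]]';python3 -m creep '[[0.001,0,0,0,0,0,-1],[0.001,0,0,0,0,0,-1],[0.001,0,0,0,0,0,-1]]'
```

```text
time: 5.05
position: [0.5291, 0.0553, 0.0179]
tcp_rot: [[0.024, 1.0, 0.001], [1.0, -0.024, 0.0], [0.0, 0.001, -1.0]]
ft_force: [1.8, -3.6, 0.2]
opening: 0.999
grasp_force: 1.6
time: 5.35
position: [0.5293, 0.0556, 0.0179]
tcp_rot: [[0.023, 1.0, 0.001], [1.0, -0.023, -0.001], [-0.001, 0.001, -1.0]]
ft_force: [2.3, -5.9, 1.7]
opening: 0.999
grasp_force: 3.4
```

```bash
python3 -m creep '[[0.001,0,0,0,0,0,-1],[0.002,0,0,0,0,0,-1],[0.002,0,0,0,0,0,-1],[0.002,0,0,0,0,0,-1]]'; python3 m.py pics/t4.png pics/w4.png
```

```text
time: 5.75
position: [0.5296, 0.056, 0.018]
tcp_rot: [[0.021, 1.0, 0.001], [1.0, -0.021, -0.003], [-0.003, 0.001, -1.0]]
ft_force: [2.6, -14.6, -0.0]
opening: 1.002
grasp_force: 7.4
```

View pics/w4.png

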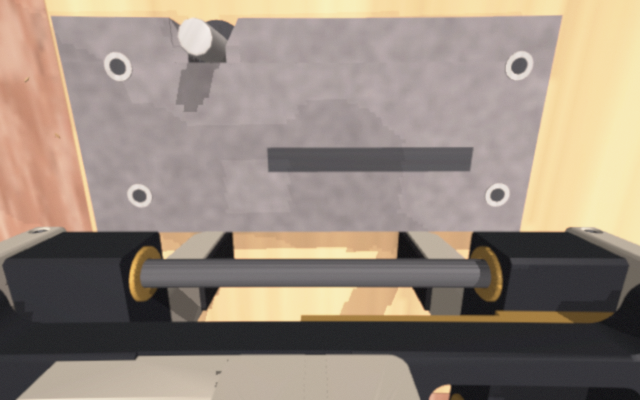

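Run:
```python
from g import *
w=cam("wrist");gap([(92,231),(522,230),(560,17),(53,16)],(196,37),w)
for d in range(4,36,4):
    f=np.radians(d);c,s=np.cos(f),np.sin(f);x,y=.098,-.047
    print(d,round(x-(c*x+s*y)-.002,4),round(y-(-s*x+c*y),4))
```

```text
C [0.5261 0.1166] ang 0.005798930892244369 pin [0.4847 0.1556] gap -0.0007634131900257797 -0.002856771650691912
C [0.5261 0.1166] ang 0.005798930892244369 pin [0.4845 0.1563] gap -7.667626608073863e-05 -0.0026540596143487024
4 0.0015 0.0067
8 0.0055 0.0132
12 0.0099 0.0193
16 0.0148 0.0252
20 0.02 0.0307
24 0.0256 0.0358
28 0.0315 0.0405
32 0.0378 0.0448
```

```bash
python3 -m creep '[[0.0015,0.0067,0,0,0,-4,-1],[0.0055,0.0132,0,0,0,-8,-1],[0.0099,0.0193,0,0,0,-12,-1],[0.0148,0.0252,0,0,0,-16,-1],[0.02,0.0307,0,0,0,-20,-1],[0.0256,0.0358,0,0,0,-24,-1],[0.0256,0.0358,0,0,0,-24,-1]]'; python3 m.py pics/t5.png pics/w5.png
```

```text
time: 6.6
position: [0.5667, 0.0829, 0.018]
tcp_rot: [[-0.389, 0.921, 0.002], [0.921, 0.389, -0.001], [-0.002, 0.002, -1.0]]
ft_force: [5.1, -5.9, 1.2]
opening: 0.995
grasp_force: 3.5
```

View pics/w5.png

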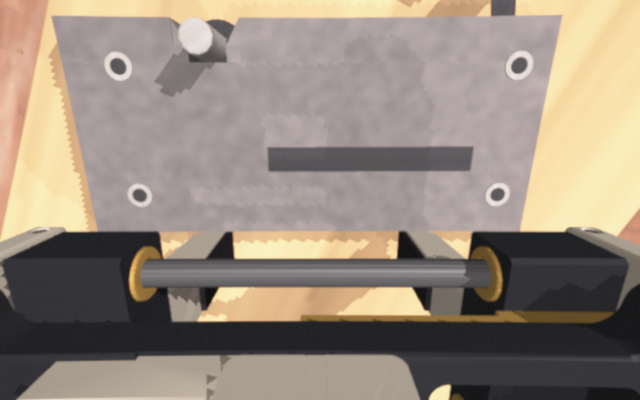

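```bash
python3 -m creep '[[0.0008,0.0017,0,0,0,-1,-1],[0.0017,0.0034,0,0,0,-2,-1],[0.0026,0.0051,0,0,0,-3,-1],[0.0035,0.0067,0,0,0,-4,-1],[0.0035,0.0067,0,0,0,-4,-1]]'
python3 - <<'E'
from h import *
s=manip.sense();print(np.array(s["torque"]).round(2),s["ft_force"])
E
python3 -m creep '[[0.0004,0.0008,0,0,0,-0.5,-1],[0.0004,0.0008,0,0,0,-0.5,-1]]';python3 - <<'E'
from h import *
s=manip.sense();print(np.array(s["torque"]).round(2),s["ft_force"])
c=cam("top");im=c["color"][150:270,262:402];cv2.imwrite("pics/t6.png",cv2.resize(im,None,fx=5,fy=5,interpolation=cv2.INTER_CUBIC))
E
```

```text
time: 7.2
position: [0.5713, 0.0884, 0.018]
tcp_rot: [[-0.45, 0.893, 0.002], [0.893, 0.45, -0.001], [-0.002, 0.002, -1.0]]
ft_force: [5.1, -5.1, -0.1]
opening: 1.003
grasp_force: 3.4
[-0.98 -0.78  0.24] [ 5.06143939 -5.05927048 -0.11295277]
time: 7.4
position: [0.5718, 0.0891, 0.018]
tcp_rot: [[-0.457, 0.889, 0.002], [0.889, 0.457, -0.001], [-0.002, 0.002, -1.0]]
ft_force: [4.6, -4.8, 0.3]
opening: 1.002
grasp_force: 3.4
[-0.95 -0.84  0.12] [ 4.64527839 -4.79904134  0.253362  ]
```

View pics/t6.png

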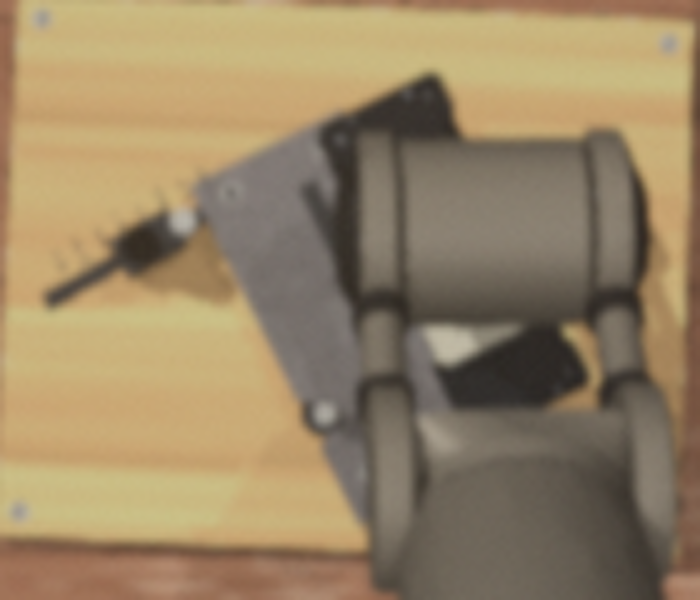

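```bash
cat > f.py <<'E'
from h import *
s=manip.sense();R=np.array(s["tcp_rot"]);print("TOOL F",(R.T@s["ft_force"]).round(1),"T",(R.T@s["torque"]).round(2),"yaw",np.degrees(np.arctan2(R[1,0],R[0,0])).round(2))
E
for i in 1; do :; done
python3 -m creep '[[0.0004,0.0008,0,0,0,-0.5,-1],[0.0004,0.0008,0,0,0,-0.5,-1]]'|grep ft;python3 f.py
python3 -m creep '[[0.0004,0.0008,0,0,0,-0.5,-1],[0.0004,0.0008,0,0,0,-0.5,-1]]'|grep ft;python3 f.py
```

```text
ft_force: [4.9, -4.5, -0.3]
TOOL F [-6.2  2.2  0.3] T [-0.27 -1.26 -0.1 ] yaw 117.71
ft_force: [5.3, -5.0, -0.9]
TOOL F [-6.9  2.3  1. ] T [-0.29 -1.24 -0.07] yaw 118.21
```

```bash
python3 -m creep '[[0.0004,0.0008,0,0,0,-0.5,-1],[0.0004,0.0008,0,0,0,-0.5,-1]]'|grep ft;python3 f.py
```

```text
ft_force: [5.5, -4.9, -0.2]
TOOL F [-6.9  2.4  0.2] T [-0.33 -1.21 -0.04] yaw 118.7
```

```bash
python3 -m creep '[[0.0004,0.0008,0,0,0,-0.5,-1],[0.0004,0.0008,0,0,0,-0.5,-1]]'|grep ft;python3 f.py
python3 -m creep '[[0.0004,0.0008,0,0,0,-0.5,-1],[0.0004,0.0008,0,0,0,-0.5,-1]]'|grep ft;python3 f.py
```

```text
ft_force: [5.4, -7.3, -0.9]
TOOL F [-9.   1.2  0.9] T [-0.21 -1.39  0.42] yaw 119.15
ft_force: [4.3, -9.8, 1.1]
TOOL F [-10.6  -1.1  -1. ] T [ 0.25 -1.87  0.54] yaw 119.63
```

```bash
python3 -m creep '[[0,0,0,0,0,0,-1],[0,0,0,0,0,0,-1],[0,0,0,0,0,0,-1],[0,0,0,0,0,0,-1]]'|grep ft;python3 f.py;  python3 - <<'E'
from h import *
cam("wrist","pics/w7.png")
E
```

```text
ft_force: [4.2, -10.2, 0.4]
TOOL F [-11.   -1.4  -0.4] T [ 0.3  -1.88  0.53] yaw 119.61
```

View pics/w7.png

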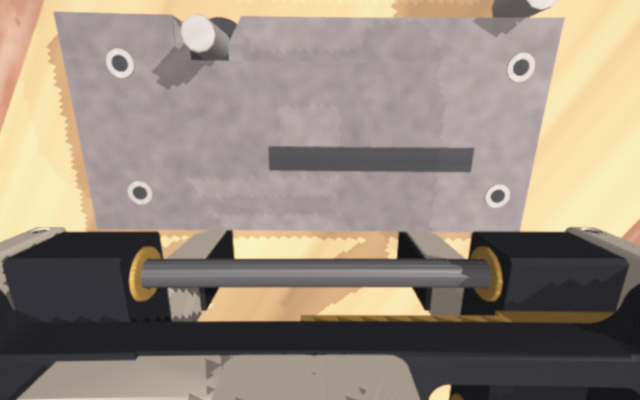

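```bash
python3 -m creep '[[-0.002,0,0,0,0,0,-1],[-0.005,0,0,0,0,0,-1],[-0.01,0,0,0,0,0,-1],[-0.02,0,0,0,0,0,-1],[-0.03,0,0,0,0,0,-1],[-0.03,0,0,0,0,0,-1],[-0.03,0,0,0,0,0,-1]]'
python3 - <<'E'
from h import *
c=cam("wrist","pics/w8.png")
E
```

```text
time: 9.6
position: [0.5881, 0.0668, 0.0176]
tcp_rot: [[-0.494, 0.869, -0.0], [0.869, 0.494, 0.0], [0.0, -0.0, -1.0]]
ft_force: [-0.0, 0.3, 0.6]
opening: 1.0
grasp_force: 0.0
```

View pics/w8.png

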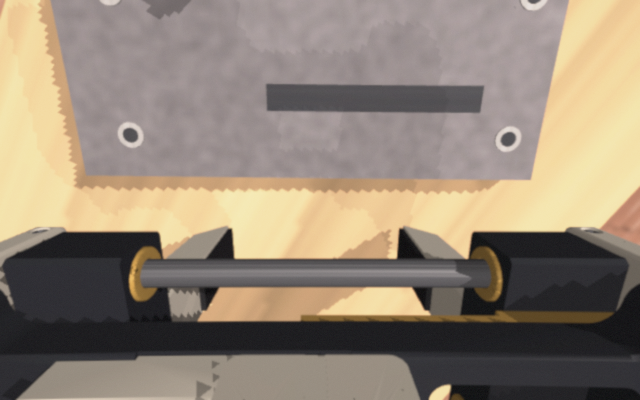

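Run:
```python
from h import *
w=cam("wrist");P=onz(w,[(83,177),(532,180)],.026)
y=P[0]-P[1];y/=np.linalg.norm(y);x=np.array([y[1],-y[0]]);C=P.mean(0)+.05*x
print("ang",np.arctan2(x[1],x[0])-1.5455,"notch err",C+.039*x+.045*y-[.4845,.156],"nose x",(np.array([.5937,.2384])-C)@x)
print(manip.hand_in())
```

```text
ang 0.5355469714172703 notch err [-0.00267612 -0.00131773] nose x 0.057414095007999814
the job is handed in; nothing more can be done
None
```

The job is handed in: the template lies seated on the pin (notch about 3 mm off by the camera), turned about 0.54 rad and touching the stop's nose, pressed with an estimated 5 N or so and no sign of the stop sliding, but I viewed 11 pictures, one over the limit of 10.

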